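Switch on the last kiln zone with a ball stylus

ROBOT

A 6-joint arm with a two-finger parallel gripper is mounted at the origin on the work surface. World frame = base frame: x ahead of the robot, y to its left, z up, the work surface at z = 0. Lengths are in mm, angles in rad, forces in N, time in s.
With the tool pointing down it reaches from about 350 to 875 mm from the base axis. Payload 4.2 kg.
Tool frame: the origin (TCP) lies midway between the tips of the shut fingers; the grasp point (between the pads) lies behind it (env.tcp_to_grasp is the z of the grasp point in the tool frame, in mm); z points along the fingers, y is the line along which they close (so a half turn about z gives the same grasp; the last joint's range is limited). The gripper opens to 85 mm and grips with 20 to 120 N. Pads are 22 mm wide; open, the fingers measure 114 mm over their backs; the gripper's body (76 mm by 85 mm) begins 54 mm behind the grasp point. The pads swing forward as they close: fully open they stand 13 mm farther back than shut.
Start: joints at [-1.077, 0.385, 0.008, 0, -1.194, -0.259], TCP at [145.423, -607.825, 231.312] pointing down, gripper open.
Joint ranges: [-3.14, 3.14], [-1.21, 2.06], [-1.07, 1.41], [-3.16, 2.05], [-2.99, -0.16], [-3.1, 3.1]. Speed limits (rad/s): [2.79, 2.79, 3.14, 3.14, 3.14, 3.14].

INTERFACE

Orientations are given as a rotation vector (axis times angle).
In Python, from station import env, capture, job_done gives the robot as it stands.
- The arm moves only by the shell command python3 -m creep 'ROWS' [FORCE]. ROWS is JSON, a list of rows, each a list of 3 entries, a list of its own where there are three numbers: the finger opening in cm, from 0 to 8.54, then the shift along the tool's x, y, z in cm, then the turn, a rotation vector about the tool's x, y, z in degrees. A call has 1 to 5 rows; each row is the pose to reach, as a shift and turn from the pose commanded when the call began, along the tool's axes at that moment; what a row does not reach only later rows make up. A row lasts 1/12 s, in which the tool goes at most 41.7 mm and 7.16 degrees, less where a joint would pass 70% of its speed; a pose out of reach is approached as far as the arm can. A call with a gripper value outside its range is refused whole. The fingers move at their own pace and stop on an object; FORCE is the grip in N (left out, the last holds). Time passes only in rows, so rows that repeat a pose let the fingers close. It gives the time, the measured TCP pose, the force, the opening and the grip force at its end, in the units of the state.
- env.get_obs(): the state, without advancing time (a new reading comes with each control period).
- capture(name): name is "scene" or "top" or "wrist"; returns a dict with "img" (400x640x3 uint8, red, green, blue), "camera_matrix" (3x3 intrinsics, pixels), "k1" (the pictures are not rectified: a ray, as slopes to the right and down, at radius r is drawn at 1 + k1 r^2 times it, then the intrinsics apply), "world_from_camera" (4x4, takes a point from camera to world coordinates). Camera axes: x right, y down, z forward; pixel columns grow to the right and rows downward; lengths in mm; the calibration is good to about 2 mm. A picture is of the moment at which its call begins. There is no depth.
- job_done(): hands the job in; it is judged then, once.
The state is a dict: "time_s": time; "joint_pos": joint angles; "qd": joint speeds; "tau": joint torques, N m; "eef_pos": TCP position; "orientation": TCP orientation; "wrist_force": force on the tool from outside, world axes, zero at the start; "ft_torque": the same for the moment, N m; "finger_gap": finger opening in mm; "grasp_force": force on a finger pad.
Only numpy, scipy, OpenCV 4.12 (cv2) and the standard library are available. Lean on these libraries where they do the work, as an engineer would, in place of code of your own. Each camera call takes 0.05 s, during which the arm holds its last target. There are 200 camera calls.

TASK

One of the five zone rockers on the kiln's control box is still off while the other four are on. Draw the ball stylus out of its block and, reaching in under the clear splash visor, press the upper half of that rocker with the stylus tip until it snaps on, gently, feeling for contact since the rod is set to a different length each time; your hand must not touch the box and the other rockers must stay on. Then put the stylus back in the same socket, upright with its collar down on the block, let go, and leave everything else on the bench as it was.

Things in the scene. Friction and masses are not known exactly. Their poses are not given: they have to be found in the camera images.
- control_box: Fixed kiln control box: grey console 163 mm deep, 250 wide (y), 114 high; origin under its centre on the bench. Its aluminium face slopes at 38 degrees to the level, facing the box's -x and up, with five black rockers in a row, 38 mm apart, each in a black bezel 30 x 46 mm, 4 mm high. Pressing past 40 N would break the switch.
- zone_odd_mid (a point): Fixed point at the middle of the odd rocker, on the face plate. Its x axis points up the slope, y along the row, z straight out of the face (38 degrees from vertical). A clear visor 32 mm high and 216 wide stands square to the face, its near side 25 mm up the slope from here, above all five rockers: a tool coming straight down cannot reach the upper halves.
- zone_odd (a joint): The rocker that starts off, anywhere in the row. 0 = off: lower end in, upper end proud, its white end skirt showing; 0.49 rad = on: upper end in. Rocker 21 mm wide, 37 long, pivot 4 mm out from the face. Off, its upper surface 12 mm up the slope from the middle is 14 mm out; on, 7 mm. Resists with about 7 N, less as it moves; springs back if left before 0.33 rad, then snaps on by itself to its stop, where the push turns hard.
- zone_a (a joint): One of the four rockers that are already on (0.49 rad, upper end in); same make as the odd one. Must stay on.
- zone_b (a joint): As zone_a: already on, must stay on.
- zone_c (a joint): As zone_a: already on, must stay on.
- zone_d (a joint): As zone_a: already on, must stay on.
- zone_odd_base: Bezel of the odd rocker with its rocker; origin and axes as point zone_odd_mid.
- stylus_grip (a point): Place to hold the ball stylus: on its axis, in the middle of its round wooden handle (18 mm thick, 79 long), 45 mm above the collar's underside, 40 mm below its top end; z along the axis, away from the tip. The steel rod, 8 mm thick with a 10 mm ball, is clamped so that its tip is 100 to 120 mm from this point: how far differs each time, is hidden in the socket, and must be felt (or seen once drawn).
- stylus: The adjustable ball stylus, about 70 g; origin at the centre of the underside of its brass collar (30 mm wide, 6 mm thick), z along the handle. It hangs upright in its socket with the collar lying on the block's top, rod inside. The collet does not slip under the press.
- tool_block: Fixed wooden tool block 70 x 150 (y) x 95 mm high, origin under its centre; two sockets 18 mm wide and 80 mm deep, 90 mm apart along y. The stylus hangs in the one at +y, a flat brush stands in the other.
- socket (a point): Centre of the mouth of the stylus's socket, on the block's top, 95 mm above the bench, z up.
- brush: Flat brush, 152 mm, standing bristles up in the block's other socket; origin at its foot. Leave alone.
- cup: Loose white bisque cup, 72 mm wide, 85 high, origin under its centre. Leave alone.
- jar: Loose glaze jar, 64 mm wide, 105 high, origin under its centre. Leave alone.
- bowl: Loose terracotta bowl, 130 mm wide, 50 high, origin under its centre. Leave alone.

How it is judged (in metres and radians):
On the way, in this order (a step that is already met when the one before it is completed fails the run):
1. the stylus is drawn up out of its socket (z of stylus in the frame of tool_block above 0.14 m), for 0.1 s.
2. the odd rocker is snapped on with the stylus at it (value of joint zone_odd above 0.44 rad and distance between stylus_grip and zone_odd_mid below 0.165 m), for 0.05 s.
At the end, for the whole second after the job is handed in: All five rockers are on (within 0.05 rad of the end stop), and the stylus rests upright in its own socket: collar centre within 12 mm of the socket's centre, collar underside within 4 mm of the block's top, leaning under 6 degrees, at rest and released (horizontal distance between stylus and socket below 0.012 m and z of stylus in the frame of tool_block below 0.099 m and angle between stylus's own z axis and vertical below 0.1 rad and value of joint each of zone_odd, zone_a, zone_b, zone_c, zone_d above 0.44 rad and linear speed of stylus below 0.02 m/s); the robot touches nothing.
It fails at once if another rocker is moved off its on position (value of joint any of zone_a, zone_b, zone_c, zone_d below 0.3 rad).
It fails at once if the stylus presses on the box or the odd rocker with more than 40 N (contact force between stylus and control_box above 40 N or contact force between stylus and zone_odd_base above 40 N).
It fails at once if the hand or arm touches the control box or the odd rocker (contact force between any of the fingers, the arm and control_box above 2 N or contact force between any of the fingers, the arm and zone_odd_base above 2 N).
It fails at once if the cup, jar, bowl or brush is shifted or knocked over (distance of any of cup, jar, bowl, brush from where it was at the start of the episode above 0.025 m or angle between any of cup, jar, bowl, brush's own z axis and vertical above 0.3 rad).
It also fails if it takes over 51 s, if anything falls off the work surface, if the arm or the gripper's body presses on something with over 40 N, if the wrist force passes 120 N, or if a joint passes its speed limit or range.

## Working session

There is one attempt and no reset: what is moved stays moved. The work goes in short steps, Python scripts to look and compute and a shell command to move; the robot and the scene stay as the last step left them, time stands still between calls to the robot, and variables do not carry over. Pictures are saved under pics/ and viewed, at most 10 in all, crops included, and the job is handed in when it is done.

```bash
ls; mkdir -p pics
python3 - <<'E'
from station import env,capture
import cv2,numpy as np
o=env.get_obs();print(o, env.tcp_to_grasp)
for n in ("scene","top"):
    c=capture(n);cv2.imwrite(f"pics/{n}0.png",c["img"][:,:,::-1]);print(n,c["camera_matrix"],c["k1"],c["world_from_camera"])
    np.savez(f"pics/{n}0.npz",**{k:np.array(v) for k,v in c.items()})
E
```

```text
pics
{'time_s': 0.0, 'joint_pos': array([-1.07740177e+00,  3.85564699e-01,  6.63799981e-03, -4.96249641e-04,
       -1.19399448e+00, -2.58612420e-01]), 'qd': array([ 0.00039562,  0.0016352 ,  0.00012645, -0.00124734,  0.00093303,
       -0.00062785]), 'tau': array([ 1.99498681e-03, -3.92288661e+01,  1.88395768e+01,  4.18604225e+00,
       -4.60456533e-03,  1.36155390e-05]), 'eef_pos': array([ 145.28734857, -607.28559428,  230.22183641]), 'orientation': array([ 0.36762153, -3.11965393, -0.00337021]), 'wrist_force': array([0.21079349, 0.30760474, 0.20647308]), 'ft_torque': array([-0.04112122, -0.00416768, -0.03871187]), 'grasp_force': 0.0, 'finger_gap': 85.21785736019191} -18.700000000000003
scene [[497.67000224   0.         316.67734155]
 [  0.         497.67000224 206.24340386]
 [  0.           0.           1.        ]] -0.1271982091669266 [[-2.03151709e-01  6.32016238e-01 -7.47853500e-01  1.40257050e+03]
 [ 9.79120769e-01  1.36745757e-01 -1.50409832e-01  1.89775751e+02]
 [ 7.20433682e-03 -7.62794909e-01 -6.46600359e-01  8.70022650e+02]
 [ 0.00000000e+00  0.00000000e+00  0.00000000e+00  1.00000000e+00]]
top [[515.45123338   0.         311.97690461]
 [  0.         515.45123338 203.79191285]
 [  0.           0.           1.        ]] -0.06102111362628727 [[ 1.37768157e-02 -9.87310227e-01  1.58204661e-01  3.81468239e+02]
 [-9.99733781e-01 -1.06722549e-02  2.04565504e-02 -1.46875910e+01]
 [-1.85085609e-02 -1.58444370e-01 -9.87194416e-01  1.25607627e+03]
 [ 0.00000000e+00  0.00000000e+00  0.00000000e+00  1.00000000e+00]]
```

View pics/scene0.png

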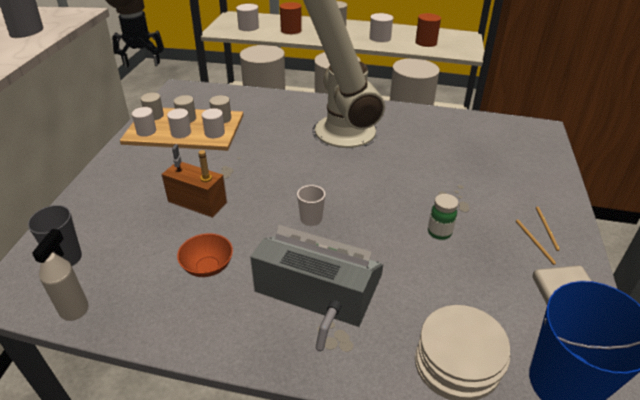

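View pics/top0.png

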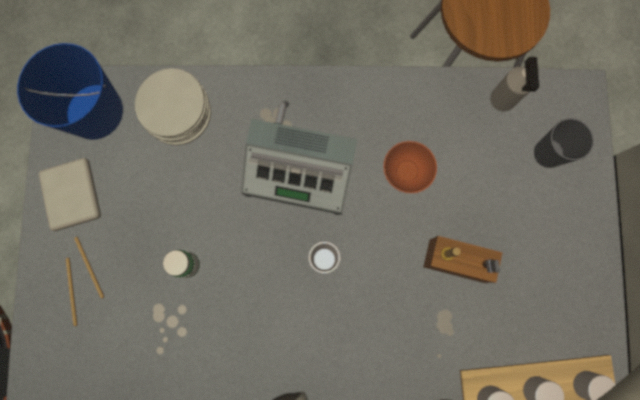

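The scene shows the box at (317,275), the block at (195,187) with the stylus at (203,165), the cup at (311,203), and the bowl and jar. In the top view the rockers run from (263,172) to (327,184), the block is at (464,258) with the stylus at (453,252), and the brush is at (491,266).

```bash
cat > h.py <<'E'
import numpy as np,cv2
def rays(c,px):
    K=np.array(c["camera_matrix"],float);k1=float(c["k1"]);T=np.array(c["world_from_camera"])
    px=np.array(px,float).reshape(-1,2)
    u=cv2.undistortPoints(px[:,None],K,np.array([k1,0,0,0.]))[:,0]
    d=np.c_[u,np.ones(len(u))]@T[:3,:3].T
    return T[:3,3],d/np.linalg.norm(d,axis=1)[:,None]
def onz(c,px,z):
    o,d=rays(c,px);return o+d*((z-o[2])/d[:,2])[:,None]
def tri(cp):
    A=np.zeros((3,3));b=np.zeros(3)
    for c,p in cp:
        o,d=rays(c,p);P=np.eye(3)-np.outer(d[0],d[0]);A+=P;b+=P@o
    return np.linalg.solve(A,b)
def proj(c,X):
    T=np.linalg.inv(np.array(c["world_from_camera"]));X=np.array(X,float).reshape(-1,3)
    return cv2.projectPoints(X,cv2.Rodrigues(T[:3,:3])[0],T[:3,3],np.array(c["camera_matrix"],float),np.array([float(c["k1"]),0,0,0]))[0][:,0]
E
python3 - <<'E'
import cv2,numpy as np
t=cv2.imread("pics/top0.png")
a=cv2.resize(t[115:220,230:365],None,fx=5.9,fy=5.5,interpolation=3)
a=cv2.resize(t[115:220,230:365],None,fx=5,fy=5,interpolation=3)
cv2.imwrite("pics/a.png",a)
b=cv2.resize(t[225:290,415:515],None,fx=5,fy=5,interpolation=3)
s=cv2.imread("pics/scene0.png")
b2=cv2.resize(s[140:220,155:235],None,fx=3.5,fy=3.5,interpolation=3)
H=max(b.shape[0],b2.shape[0]);
f=lambda i:cv2.copyMakeBorder(i,0,H-i.shape[0],0,0,cv2.BORDER_CONSTANT)
cv2.imwrite("pics/b.png",np.hstack([f(b),f(b2)]))
E
```

```text
(no output)
```

View pics/a.png

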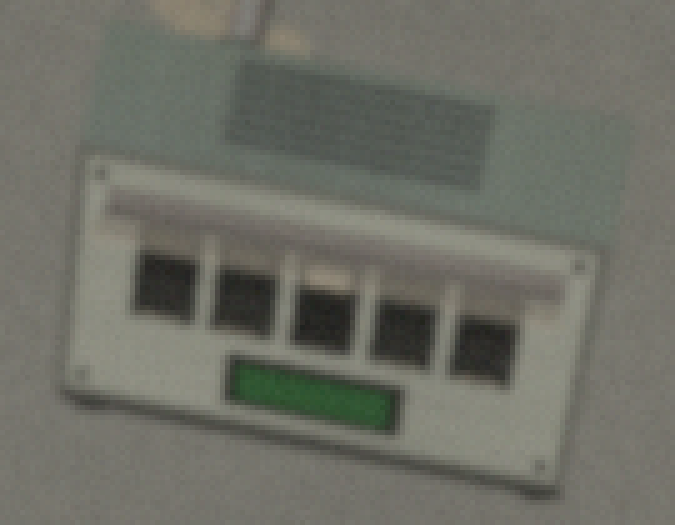

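View pics/b.png

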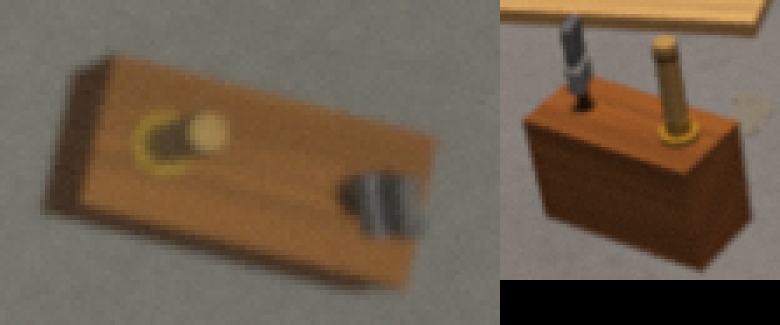

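```bash
cat > m1.py <<'E'
from h import *
t=np.load("pics/top0.npz");s=np.load("pics/scene0.npz")
q=lambda x,y:(230+x/5-.4,115+y/5-.4)
r=lambda x,y:(415+x/5-.4,225+y/5-.4)
sc=lambda x,y:(155+(x-500)/3.5-.36,140+y/3.5-.36)
np.set_printoptions(precision=1,suppress=True)
print("top of handle",onz(t,r(208,132),180),tri([(t,r(208,132)),(s,sc(665,43))]), onz(s,sc(665,43),180))
print("collar",onz(t,r(170,142),101),tri([(t,r(170,142)),(s,sc(678,132))]),onz(s,sc(678,132),101))
B=onz(t,[r(113,55),r(438,135),r(408,288),r(82,205)],95);print("block",B, B.mean(0), np.linalg.norm(B-np.roll(B,-1,0),axis=1))
print("boxtop",C:=onz(t,[q(105,30),q(635,118),q(605,245),q(85,155)],114),np.linalg.norm(C-np.roll(C,-1,0),axis=1))
print("front",onz(t,[q(62,393),q(556,487)],20),onz(t,[q(62,393),q(556,487)],40))
yaw=[np.arctan2(*(B[0]-B[1])[[1,0]]),np.arctan2(*(C[0]-C[1])[[1,0]]),np.arctan2(*(C[3]-C[2])[[1,0]])];print("yaw of +y axis -90",np.degrees(yaw)-90)
for n,p,z in(("cup",(324,257),85),("jar",(177,263),105),("bowl",(410,167),50)):print(n,onz(t,p,z))
E
python3 m1.py
```

```text
top of handle [[ 457.5 -294.4  180. ]] [ 457.4 -294.1  177.5] [[ 460.9 -291.3  180. ]]
collar [[ 458.5 -297.7  101. ]] [ 458.  -296.3   98.6] [[ 461.  -292.6  101. ]]
block [[ 497.9 -274.4   95. ]
 [ 463.1 -420.7   95. ]
 [ 394.7 -404.5   95. ]
 [ 430.3 -259.    95. ]] [ 446.5 -339.7   95. ] [150.4  70.3 149.8  69.3]
boxtop [[758.  153.8 114. ]
 [717.8 -91.2 114. ]
 [657.9 -77.5 114. ]
 [698.1 160.9 114. ]] [248.2  61.4 241.8  60.3]
front [[603.9 182.5  20. ]
 [560.2 -59.1  20. ]] [[600.3 179.3  40. ]
 [557.3 -58.4  40. ]]
yaw of +y axis -90 [-13.4  -9.3  -9.6]
cup [[447.4 -19.3  85. ]]
jar [[428.2 310.1 105. ]]
bowl [[ 666.5 -223.3   50. ]]
```

```bash
cat >> h.py <<'E'
from scipy.spatial.transform import Rotation as Ro
def Rt(z,y):
    z=np.array(z,float);z/=np.linalg.norm(z);y=np.array(y,float);y-=z*(y@z);y/=np.linalg.norm(y)
    return np.c_[np.cross(y,z),y,z]
def go(o,p,R=None):
    "shift cm / turn deg in tool axes to TCP p, orientation R"
    A=Ro.from_rotvec(o["orientation"]).as_matrix();R=A if R is None else R
    np.set_printoptions(precision=2,suppress=True)
    print("shift",A.T@(np.array(p)-o["eef_pos"])/10,"turn",np.degrees(Ro.from_matrix(A.T@R).as_rotvec()),"at",o["eef_pos"],"F",o["wrist_force"],"t",o["time_s"])
a=lambda d:np.array([np.cos(np.radians(d)),np.sin(np.radians(d)),0])
E
python3 - <<'E'
from h import *;from station import env
go(env.get_obs(),(457.5,-296,300),Rt((0,0,-1),a(166.6)))
E
```

```text
shift [-37.6   23.04  -6.93] turn [  0.1    0.05 -63.15] at [ 145.31 -607.36  230.35] F [ 0.15 -0.16 -0.7 ] t 0.1
```

```bash
python3 -m creep '[[5,[-1,0.6,-3],[0,0,-7]],[5,[-4,2.5,-6],[0,0,-14]],[5,[-7.5,4.6,-7],[0,0,-21]],[5,[-11,6.7,-7],[0,0,-28]],[5,[-14.5,8.8,-7],[0,0,-35]]]'
python3 - <<'E'
from h import *;from station import env
go(env.get_obs(),(457.5,-296,300),Rt((0,0,-1),a(166.6)))
E
```

```text
time_s: 0.52
eef_pos: [264.9, -489.5, 302.2]
orientation: [-1.296, 2.861, -0.003]
wrist_force: [0.3, -0.3, 0.5]
finger_gap: 50.3
grasp_force: 0.0
shift [-27.25  -1.71   0.23] turn [ -0.11  -0.03 -27.87] at [ 264.86 -489.5   302.23] F [ 0.31 -0.35  0.48] t 0.5167
```

```bash
python3 -m creep '[[5,[-3.9,-0.25,0],[0,0,-7]],[5,[-7.8,-0.5,0],[0,0,-14]],[5,[-11.7,-0.75,0],[0,0,-21]],[5,[-15.6,-1,0],[0,0,-28]],[5,[-19.5,-1.2,0],[0,0,-28]]]'
python3 - <<'E'
from h import *;from station import env
go(env.get_obs(),(457.5,-296,300),Rt((0,0,-1),a(166.6)))
E
```

```text
time_s: 0.93
eef_pos: [403.1, -350.8, 301.1]
orientation: [1.949, -2.464, -0.001]
wrist_force: [0.2, -0.6, 0.3]
finger_gap: 50.1
grasp_force: 0.0
shift [-6.58 -4.03  0.11] turn [0.03 0.02 0.09] at [ 403.1  -350.75  301.06] F [ 0.24 -0.56  0.3 ] t 0.9333
```

```bash
python3 -m creep '[[5,[-3.3,-2,0],[0,0,0]],[5,[-6.6,-4,0],[0,0,0]],[5,[-6.6,-4,0],[0,0,0]],[5,[-6.6,-4,0],[0,0,0]]]'
python3 - <<'E'
from h import *;from station import env,capture
c=capture("wrist");cv2.imwrite("pics/w1.png",c["img"][:,:,::-1]);np.savez("pics/w1.npz",**{k:np.array(v) for k,v in c.items()})
o=env.get_obs();go(o,(457.5,-296,300));print(proj(c,[(457.5,-296,180),(457.5,-296,101)]))
E
```

```text
time_s: 1.27
eef_pos: [457.6, -296.1, 300.6]
orientation: [1.948, -2.464, -0.002]
wrist_force: [0.5, 0.2, -0.4]
finger_gap: 50.1
grasp_force: 0.0
shift [-0.12 -0.05  0.07] turn [0. 0. 0.] at [ 456.76 -297.03  300.74] F [-0.16  0.47 -0.45] t 1.3167
[[317.3  194.34]
 [317.17 174.16]]
```

View pics/w1.png

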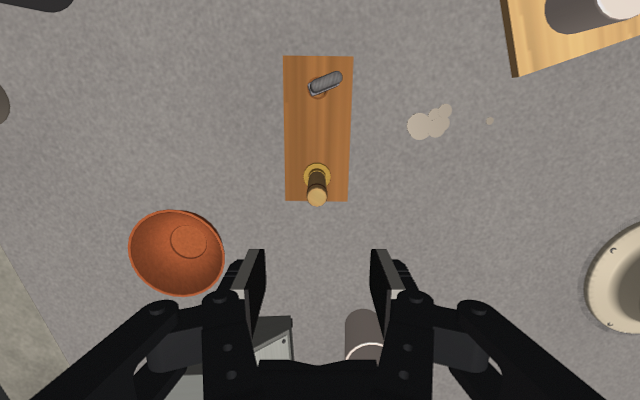

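The wrist view shows the handle top at (317,197) and the collar at (317,175). That is within about 1 to 2 px of the prediction, so I'm descending to grasp.

```bash
python3 -m creep '[[5,[-0.1,0,4],[0,0,0]],[5,[-0.1,0,8],[0,0,0]],[5,[-0.1,0,12],[0,0,0]],[5,[-0.1,0,15.5],[0,0,0]],[5,[-0.1,0,17.8],[0,0,0]]]' 
python3 -m creep '[[1.2,[0,0,0],[0,0,0]],[1,[0,0,0],[0,0,0]],[1,[0,0,0],[0,0,0]],[1,[0,0,0],[0,0,0]],[1,[0,0,0],[0,0,0]]]' 60
python3 -m creep '[[1,[0,0,0],[0,0,0]],[1,[0,0,0],[0,0,0]],[1,[0,0,0],[0,0,0]],[1,[0,0,0],[0,0,0]]]'
```

```text
time_s: 1.73
eef_pos: [453.5, -297.1, 119.7]
orientation: [1.938, -2.469, -0.008]
wrist_force: [-0.0, 0.8, -0.0]
finger_gap: 50.0
grasp_force: 0.0
time_s: 2.15
eef_pos: [457.7, -297.3, 125.2]
orientation: [-1.942, 2.467, -0.005]
wrist_force: [0.1, -0.2, -0.3]
finger_gap: 16.5
grasp_force: 58.4
time_s: 2.48
eef_pos: [457.5, -297.1, 124.7]
orientation: [-1.944, 2.467, -0.003]
wrist_force: [0.3, 1.2, 6.6]
finger_gap: 16.5
grasp_force: 59.0
```

```bash
python3 -m creep '[[1,[0,0,-1],[0,0,0]],[1,[0,0,-3],[0,0,0]],[1,[0,0,-6.5],[0,0,0]],[1,[0,0,-10.5],[0,0,0]],[1,[0,0,-14],[0,0,0]]]'
python3 -m creep '[[1,[0,0,-1],[0,0,0]],[1,[0,0,-1],[0,0,0]],[1,[0,0,-1],[0,0,0]]]'
python3 - <<'E'
from h import *;from station import env,capture
o=env.get_obs();A=Ro.from_rotvec(o["orientation"]).as_matrix()
for n in("wrist","scene"):
    c=capture(n);cv2.imwrite(f"pics/{n}2.png",c["img"][:,:,::-1]);np.savez(f"pics/{n}2.npz",**{k:np.array(v) for k,v in c.items()})
    g=o["eef_pos"]-18.7*A[:,2]
    P=[g+A[:,2]*d for d in(-43,-3,40,100,120)]
    print(n,proj(c,P))
print(o["eef_pos"],A,o["finger_gap"])
w=cv2.imread("pics/wrist2.png")[40:400,160:480];s=cv2.imread("pics/scene2.png")[60:220,140:260]
cv2.imwrite("pics/ws2.png",np.hstack([cv2.resize(w,(320,360)),cv2.resize(s,(360,480))[:360]])) if 0 else cv2.imwrite("pics/ws2.png",np.hstack([cv2.copyMakeBorder(w,0,160,0,0,0),cv2.resize(s,(390,520),interpolation=3)]))
E
```

```text
time_s: 2.9
eef_pos: [456.5, -296.7, 265.6]
orientation: [1.944, -2.468, 0.0]
wrist_force: [0.5, -1.0, -0.8]
finger_gap: 16.8
grasp_force: 58.9
time_s: 3.15
eef_pos: [456.5, -296.3, 273.1]
orientation: [-1.943, 2.468, 0.001]
wrist_force: [-0.7, 0.4, -1.6]
finger_gap: 16.2
grasp_force: 58.9
wrist [[317.64542045 356.11399957]
 [317.52352745 285.84558939]
 [317.45022394 243.59284391]
 [317.39036492 209.09238302]
 [317.37636156 201.02173933]]
scene [[191.52336399  94.79044124]
 [193.96815857 110.07414929]
 [196.52161785 125.84679425]
 [199.95546359 146.76946494]
 [201.06694746 153.47436576]]
[ 456.47844426 -296.29348707  273.06876359] [[-2.34573615e-01 -9.72098302e-01  3.31151849e-04]
 [-9.72097763e-01  2.34573834e-01  1.02744710e-03]
 [-1.07645914e-03 -8.08999921e-05 -9.99999417e-01]] 16.203775349438832
```

View pics/ws2.png

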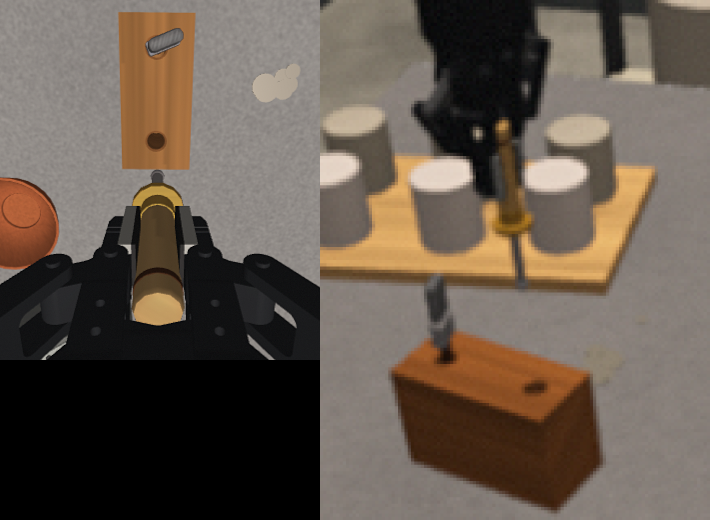

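In the scene crop the stylus is drawn upright and the tip is at about (202,148). That puts the tip roughly 100 mm below the grasp point. Next is the odd rocker's position.

```bash
cat > box.py <<'E'
from h import *
yaw=-9.7
bx,by=a(yaw),a(yaw+90);th=np.radians(38)
n=-bx*np.sin(th)+np.array([0,0,np.cos(th)]);u=bx*np.cos(th)+np.array([0,0,np.sin(th)])
def onface(c,px,h,p0):
    o,d=rays(c,px);return o+d*(((p0+n*h-o)@n)/(d@n))[:,None]
E
python3 - <<'E'
from box import *;from station import env
t=np.load("pics/top0.npz");q=lambda x,y:(230+x/5-.4,115+y/5-.4)
p0=onz(t,[q(605,245),q(85,155)],114).mean(0)
P=onface(t,[q(165,285),q(244,300),q(324,317.5),q(403,335),q(484,350)],4,p0)-4*n
print(P,np.linalg.norm(np.diff(P,axis=0),axis=1),np.degrees(np.arctan2(*(P[0]-P[4])[[1,0]]))-90)
print("edges",onface(t,[q(62,393),q(556,487)],0,p0))
m=P[2];R=Rt(-n,-bx);g=m+12*u+200*n
go(env.get_obs(),g-18.7*n,R);print(g-18.7*n)
E
```

```text
[[646.94477031 125.65304214  79.02123234]
 [640.18656981  88.51402597  78.70555241]
 [632.42695431  51.05082529  77.66134193]
 [624.69585167  14.13255563  76.56735583]
 [617.99796926 -23.63922045  76.38142329]] [37.7502245  38.27261963 37.7349359  38.36148157] -10.973121578287149
edges [[600.97964349 179.86027447  36.48700536]
 [558.04665785 -58.60511308  34.81481373]]
shift [-37.2    1.15   4.37] turn [38.21 -1.21 -3.75] at [ 455.79 -296.15  271.2 ] F [-0.01  0.09 -1.  ] t 3.25
[531.72  68.26 227.92]
```

```bash
sed -i 's/yaw=-9.7/yaw=-10.3/' box.py; python3 -m creep '[[1,[-2.5,0,0],[5,0,0]],[1,[-6,0.2,0],[10,0,0]],[1,[-10,0.3,0],[15,0,0]],[1,[-14,0.4,0],[20,0,0]],[1,[-18,0.5,0],[25,0,0]]]'
python3 - <<'E'
from box import *;from station import env
m=np.array([632.4,51,77.6]);go(env.get_obs(),m+12*u+181.3*n,Rt(-n,-bx))
E
```

```text
time_s: 3.67
eef_pos: [491.9, -126.5, 271.9]
orientation: [-1.757, 2.235, -0.48]
wrist_force: [1.1, -0.5, -0.8]
finger_gap: 16.8
grasp_force: 59.0
shift [-19.97   2.47   3.69] turn [13.82 -1.81 -2.84] at [ 491.92 -126.48  271.91] F [ 1.13 -0.54 -0.84] t 3.6667
```

```bash
python3 -m creep '[[1,[-4,0.5,0.5],[4,0,0]],[1,[-8,1,1],[9,-0.5,-1]],[1,[-12,1.5,1.8],[13.8,-1,-2]],[1,[-16,2,2.7],[13.8,-1.8,-2.8]],[1,[-19,2.4,3.5],[13.8,-1.8,-2.8]]]'
python3 -m creep '[[1,[-1,0.1,0.2],[0,0,0]],[1,[-1,0.1,0.2],[0,0,0]],[1,[-1,0.1,0.2],[0,0,0]]]'
python3 - <<'E'
from box import *;from station import env,capture
m=np.array([632.4,51,77.6]);o=env.get_obs();go(o,m+12*u+181.3*n,Rt(-n,-bx))
c=capture("wrist");cv2.imwrite("pics/w3.png",c["img"][:,:,::-1]);np.savez("pics/w3.npz",**{k:np.array(v) for k,v in c.items()})
A=Ro.from_rotvec(o["orientation"]).as_matrix()
print(proj(c,[m,m+12*u+14*n]),"tip",proj(c,[o["eef_pos"]+A[:,2]*d for d in(-18.7+95,-18.7+105)]))
E
```

```text
time_s: 4.08
eef_pos: [522.5, -63.8, 269.5]
orientation: [-1.678, 2.052, -0.714]
wrist_force: [0.1, -1.4, 0.2]
finger_gap: 16.4
grasp_force: 59.0
time_s: 4.33
eef_pos: [525.7, -56.1, 267.8]
orientation: [-1.676, 2.055, -0.715]
wrist_force: [-0.8, -0.0, -1.5]
finger_gap: 16.7
grasp_force: 59.0
shift [-12.46   3.88   1.78] turn [ 0.45 -1.81 -0.69] at [525.67 -56.12 267.79] F [-0.79 -0.02 -1.46] t 4.3333
[[359.14 281.27]
 [350.35 287.52]] tip [[318.11 211.7 ]
 [318.08 207.33]]
```

View pics/w3.png

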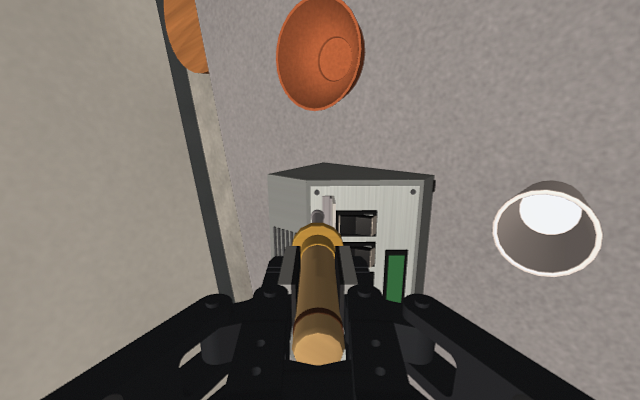

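The wrist view shows the first two rockers at about (356,222) and (360,253), and the green display at (396,275). The hand hides the odd rocker, so I'm moving past it to +y to look back.

```bash
python3 -m creep '[[1,[-3.5,0.8,0.4],[0,-1,0]],[1,[-7,1.6,0.8],[0.4,-1.8,-0.7]],[1,[-10.5,2.4,1.2],[0.4,-1.8,-0.7]],[1,[-14,3.2,1.6],[0.4,-1.8,-0.7]],[1,[-17.5,3.9,1.8],[0.4,-1.8,-0.7]]]'
python3 -m creep '[[1,[0,0,0],[0,0,0]],[1,[0,0,0],[0,0,0]],[1,[0,0,0],[0,0,0]]]'
python3 - <<'E'
from box import *;from station import env,capture
m=np.array([632.4,51,77.6]);o=env.get_obs();go(o,m+12*u+181.3*n,Rt(-n,-bx))
c=capture("wrist");cv2.imwrite("pics/w4.png",c["img"][:,:,::-1]);np.savez("pics/w4.npz",**{k:np.array(v) for k,v in c.items()})
A=Ro.from_rotvec(o["orientation"]).as_matrix()
print(proj(c,[m,m+12*u+14*n,m-38*by]),"tip",proj(c,[o["eef_pos"]+A[:,2]*d for d in(-18.7+95,-18.7+105)]))
cv2.imwrite("pics/w4c.png",cv2.resize(c["img"][80:280,230:470,::-1],None,fx=3,fy=3,interpolation=3))
E
```

```text
time_s: 4.8
eef_pos: [543.3, 119.3, 228.3]
orientation: [-1.682, 2.02, -0.698]
wrist_force: [0.5, -1.1, -0.4]
finger_gap: 16.7
grasp_force: 59.0
time_s: 5.05
eef_pos: [543.1, 119.0, 228.5]
orientation: [-1.685, 2.018, -0.697]
wrist_force: [-0.3, -0.9, -0.7]
finger_gap: 16.7
grasp_force: 59.0
shift [ 5.1   0.21 -0.09] turn [-0.12  0.05  0.01] at [543.13 119.04 228.49] F [-0.32 -0.88 -0.71] t 5.05
[[332.71 127.3 ]
 [320.52 128.48]
 [333.26  86.  ]] tip [[318.15 211.66]
 [318.11 207.29]]
```

View pics/w4c.png

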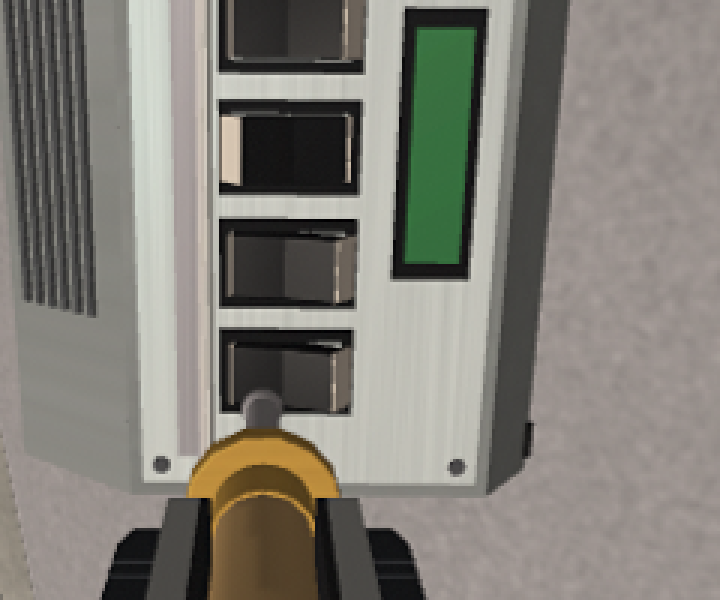

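The crop confirms that the middle rocker is the odd one: its white skirt is at the upper end, (229,150) in the crop, with the bezel spanning x 219–359 and y 100–195. I'm refining its position from this.

Run:
```python
from box import *;from station import env
t=np.load("pics/top0.npz");c=np.load("pics/w4.npz");q=lambda x,y:(230+x/5-.4,115+y/5-.4)
w=lambda x,y:(230+x/3-.33,80+y/3-.33)
p0=onz(t,[q(605,245),q(85,155)],114).mean(0)
E=onface(c,[w(219,100),w(359,100),w(358,194),w(219,194)],4,p0)-4*n
print(E,np.linalg.norm(E-np.roll(E,-1,0),axis=1))
m=E.mean(0);print("m",m)
print("rocker neighbors",onface(c,[w(288,263),w(286,371)],4,p0)-4*n)
# plate corners seen in the wrist vs top
print("screws wrist",onface(c,[w(162,464),w(457,467)],0,p0),"top",onface(t,[q(101,173),q(83,374)],0,p0))
np.save("m.npy",m)
o=env.get_obs();go(o,m+12*u+(147-18.7)*n,Rt(-n,-bx))
```

```text
[[652.38272752  33.52238946  95.43953992]
 [617.97141447  39.79954904  68.11083586]
 [622.85977078  68.98930193  67.79081201]
 [657.99432468  62.58828527  95.69277016]] [44.38917958 29.59797486 45.32029524 29.60372354]
m [637.80205936  51.22488143  81.75848949]
rocker neighbors [[644.50578259  88.23603233  81.74131466]
 [651.5784544  125.29155641  82.0015501 ]]
screws wrist [[692.39396968 154.81110606 109.25249112]
 [610.34493726 170.88489554  43.93635292]] top [[691.18244543 154.08270452 108.4229527 ]
 [609.13466426 168.96992253  43.27353514]]
shift [ 4.91 -0.43  5.23] turn [-0.15  0.02 -0.06] at [543.11 118.35 228.74] F [ 0.67 -0.04 -1.06] t 5.1
```

```bash
python3 -m creep '[[1,[2.5,-0.2,0],[0,0,0]],[1,[4.9,-0.4,0.5],[0,0,0]],[1,[4.9,-0.4,2.5],[0,0,0]],[1,[4.9,-0.4,4.5],[0,0,0]],[1,[4.9,-0.4,5.2],[0,0,0]]]'
python3 -m creep '[[1,[0,0,0],[0,0,0]],[1,[0,0,0],[0,0,0]],[1,[0,0,0],[0,0,0]]]'
cat > st.py <<'E'
from box import *;from station import env,capture
m=np.load("m.npy");o=env.get_obs();v=o["eef_pos"]-m
print("grasp rel mid: u %.1f by %.1f n %.1f"%(v@u,v@by,v@n+18.7),"Fn %.1f Fu %.1f Fy %.1f"%tuple(o["wrist_force"]@k for k in(n,u,by)))
go(o,m+11.5*u+(147-18.7)*n,Rt(-n,-bx))
E
python3 st.py
python3 - <<'E'
from box import *;from station import capture
c=capture("wrist");cv2.imwrite("pics/w5.png",cv2.resize(c["img"][110:290,220:460,::-1],None,fx=3,fy=3,interpolation=3))
E
```

```text
time_s: 5.52
eef_pos: [572.2, 58.9, 202.9]
orientation: [-1.68, 2.044, -0.684]
wrist_force: [0.9, 0.6, -0.8]
finger_gap: 16.5
grasp_force: 59.4
time_s: 5.77
eef_pos: [569.3, 65.1, 202.6]
orientation: [-1.696, 2.03, -0.68]
wrist_force: [0.6, 0.0, -2.1]
finger_gap: 16.3
grasp_force: 59.4
grasp rel mid: u 19.3 by 1.4 n 156.9 Fn -2.0 Fu -0.8 Fy 0.2
shift [0.14 0.76 1.  ] turn [0.96 0.03 0.05] at [569.29  65.06 202.55] F [ 0.6   0.05 -2.11] t 5.7667
```

View pics/w5.png

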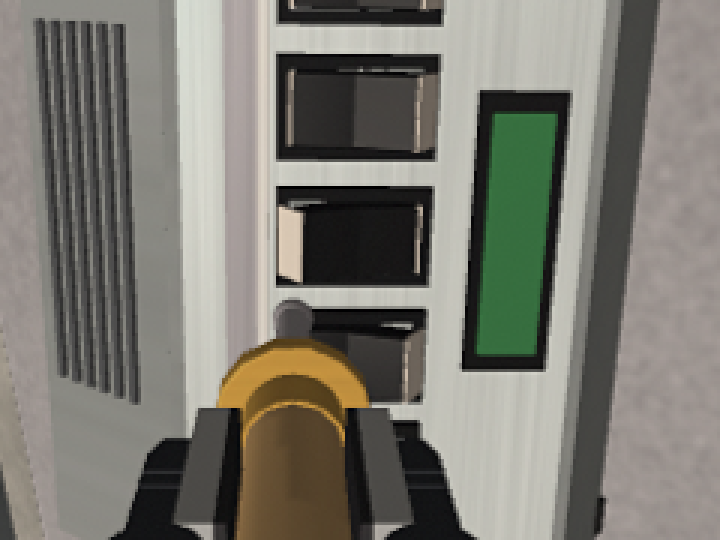

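In this view the ball tip is at crop (293,315) and the odd rocker at (355,235). The arm stopped 10 mm short with a 1 degree tilt error, so I'm checking the joint limits.

```bash
python3 - <<'E'
from station import env;print(env.get_obs()["joint_pos"].round(3))
E
python3 -m creep '[[1,[0.1,0.7,0.3],[1,0,0]],[1,[0.1,0.7,0.3],[1,0,0]],[1,[0.1,0.7,0.3],[1,0,0]],[1,[0.1,0.7,0.3],[1,0,0]]]'; python3 st.py;python3 - <<'E'
from station import env;print(env.get_obs()["joint_pos"].round(3))
E
```

```text
[ 0.059  0.096 -0.916  2.052 -0.16  -2.248]
time_s: 6.15
eef_pos: [566.5, 65.1, 204.9]
orientation: [-1.694, 2.027, -0.683]
wrist_force: [-0.1, 0.2, -0.6]
finger_gap: 16.5
grasp_force: 59.4
grasp rel mid: u 18.5 by 0.9 n 160.5 Fn -0.4 Fu -0.4 Fy 0.2
shift [0.09 0.69 1.36] turn [0.75 0.08 0.04] at [566.46  65.13 204.89] F [-0.06  0.21 -0.58] t 6.15
[ 0.059  0.088 -0.921  2.052 -0.16  -2.248]
```

Joint 4 and joint 5 are both at their limits, so a full 38° tilt is out of reach. A tilt of about 25° still clears the visor (rod edge roughly 19 mm up the slope at visor height, against 25 mm). I'm backing off and re-tilting.

```bash
cat > st.py <<'E'
import sys
from box import *;from station import env
B,D,out,s=[float(x) for x in sys.argv[1:5]]   # tilt from normal deg, assumed grasp-tip length, tip height out, up slope
m=np.load("m.npy");o=env.get_obs();b=np.radians(B);ax=n*np.cos(b)+u*np.sin(b)
A=Ro.from_rotvec(o["orientation"]).as_matrix()
v=o["eef_pos"]+A[:,2]*(D-18.7)-m
print("tip rel mid: u %.1f by %.1f n %.1f"%(v@u,v@by,v@n),"Fax %.1f |F| %.1f"%(o["wrist_force"]@ax,np.linalg.norm(o["wrist_force"])),"q",o["joint_pos"].round(2))
go(o,m+s*u+out*n+(D-18.7)*ax,Rt(-ax,-bx))
E
python3 -m creep '[[1,[0,0,-1.5],[-3,0,0]],[1,[0,0,-3],[-7,0,0]],[1,[0,0,-4],[-12,0,0]],[1,[0,0,-4],[-13,0,0]],[1,[0,0,-4],[-13,0,0]]]'; python3 st.py 13 105 60 10
```

```text
time_s: 6.57
eef_pos: [571.4, 58.3, 249.0]
orientation: [-1.696, 2.079, -0.671]
wrist_force: [1.6, -0.6, 0.7]
finger_gap: 17.1
grasp_force: 59.4
tip rel mid: u 46.3 by -7.0 n 86.6 Fax -0.1 |F| 1.9 q [ 0.4   0.05 -0.83  1.13 -0.38 -1.61]
shift [-0.54  1.97  2.96] turn [-10.23  -1.31  -0.96] at [571.37  58.3  248.99] F [ 1.64 -0.56  0.74] t 6.5667
```

```bash
python3 -m creep '[[1,[0,0,0],[-5,0,0]],[1,[0,0,0],[-10,-1,-1]],[1,[0,0,0],[-10,-1,-1]],[1,[0,0,0],[-10,-1,-1]]]'; python3 st.py 13 105 60 10
```

```text
time_s: 6.9
eef_pos: [572.2, 60.2, 249.4]
orientation: [-1.808, 2.166, -0.486]
wrist_force: [0.2, 0.6, -0.1]
finger_gap: 16.9
grasp_force: 59.4
tip rel mid: u 31.9 by -3.0 n 88.6 Fax -0.1 |F| 0.6 q [ 0.5   0.1  -0.57  0.49 -0.61 -1.04]
shift [-0.29  1.48  3.28] turn [-0.19 -0.11  0.05] at [572.23  60.22 249.36] F [ 0.21  0.57 -0.11] t 6.9
```

```bash
python3 -m creep '[[1,[-0.3,1.5,0],[0,0,0]],[1,[-0.3,1.5,1],[0,0,0]],[1,[-0.3,1.5,2],[0,0,0]],[1,[-0.3,1.5,3],[0,0,0]],[1,[-0.3,1.5,3],[0,0,0]]]';python3 -m creep '[[1,[0,0,0],[0,0,0]],[1,[0,0,0],[0,0,0]]]'; python3 st.py 13 105 42 10
```

```text
time_s: 7.32
eef_pos: [570.6, 60.6, 212.9]
orientation: [-1.81, 2.17, -0.491]
wrist_force: [0.3, 0.4, -0.0]
finger_gap: 16.8
grasp_force: 59.4
time_s: 7.48
eef_pos: [571.6, 61.3, 215.6]
orientation: [-1.807, 2.167, -0.492]
wrist_force: [-0.4, 0.5, -1.0]
finger_gap: 16.8
grasp_force: 59.4
tip rel mid: u 10.7 by -2.4 n 62.4 Fax -0.7 |F| 1.2 q [ 0.49  0.13 -0.65  0.59 -0.51 -1.15]
shift [-0.21 -0.43  2.01] turn [-0.32 -0.31  0.04] at [571.6   61.26 215.56] F [-0.42  0.52 -0.96] t 7.4833
```

```bash
python3 -m creep '[[1,[-0.1,-0.2,0.7],[0,0,0]],[1,[-0.2,-0.4,1.4],[-0.3,-0.3,0]],[1,[-0.2,-0.4,1.9],[-0.3,-0.3,0]],[1,[-0.2,-0.4,1.9],[-0.3,-0.3,0]],[1,[-0.2,-0.4,1.9],[-0.3,-0.3,0]]]'; python3 st.py 13 105 14 10
python3 - <<'E'
from box import *;from station import capture,env
c=capture("wrist");o=env.get_obs();m=np.load("m.npy")
cv2.imwrite("pics/w6.png",cv2.resize(c["img"][110:290,220:460,::-1],None,fx=3,fy=3,interpolation=3))
P=np.r_[proj(c,[m-38*by,m+23*u+4*n-38*by,m+10*u+14*n])];print((P-[220,110])*3)
E
```

```text
time_s: 7.9
eef_pos: [583.3, 60.6, 198.9]
orientation: [-1.81, 2.168, -0.481]
wrist_force: [0.0, 1.1, -0.5]
finger_gap: 16.6
grasp_force: 59.4
tip rel mid: u 9.1 by -0.7 n 42.3 Fax -0.4 |F| 1.2 q [ 0.46  0.17 -0.66  0.61 -0.46 -1.15]
shift [-0.06 -0.72  2.73] turn [ 0.06 -0.08  0.05] at [583.32  60.56 198.92] F [ 0.01  1.11 -0.5 ] t 7.9
[[290.8376951  116.55736443]
 [211.37536746 121.2498966 ]
 [266.96364291 263.01608449]]
```

View pics/w6.png

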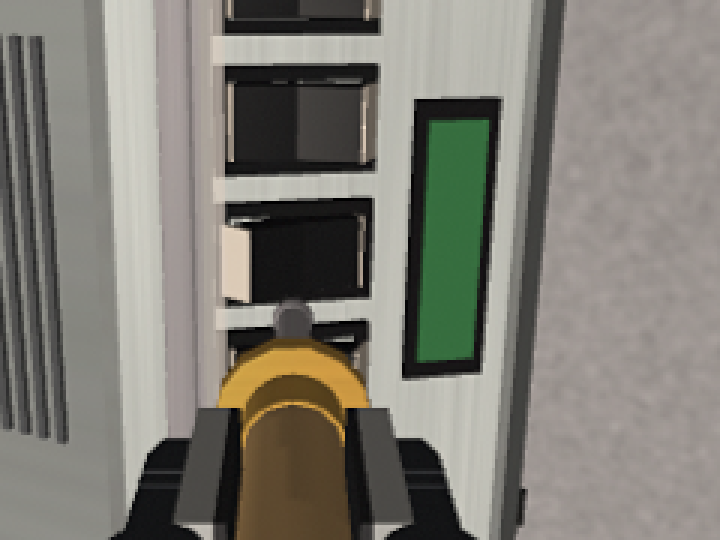

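The view shows the odd bezel at x 222–373, y 200–303, the ball at (293,312), and the neighbouring bezel centred at (301,118). That neighbour is about 3 mm further down-slope than predicted, so I'll trim the aim and then feel forward.

```bash
python3 -m creep '[[1,[0,-0.3,0.3],[0,0,0]],[1,[0,-0.55,0.7],[0,0,0]],[1,[0,-0.55,0.9],[0,0,0]],[1,[0,-0.55,0.9],[0,0,0]]]'; python3 st.py 13 105 14 10|head -1
python3 -m creep '[[1,[0,0,0.1],[0,0,0]],[1,[0,0,0.2],[0,0,0]],[1,[0,0,0.2],[0,0,0]]]' | grep force;python3 st.py 13 105 14 10
```

```text
time_s: 8.28
eef_pos: [592.1, 59.1, 193.2]
orientation: [-1.81, 2.168, -0.481]
wrist_force: [-1.0, 0.3, -0.1]
finger_gap: 16.3
grasp_force: 59.4
tip rel mid: u 12.6 by -0.5 n 32.3 Fax 0.4 |F| 1.1 q [ 0.45  0.19 -0.65  0.62 -0.45 -1.15]
wrist_force: [0.3, 0.4, -0.7]
grasp_force: 59.4
tip rel mid: u 12.3 by -0.4 n 30.7 Fax -0.7 |F| 0.9 q [ 0.45  0.19 -0.65  0.62 -0.44 -1.16]
shift [-0.03 -0.15  1.68] turn [ 0.01 -0.04  0.06] at [592.78  59.1  191.75] F [ 0.26  0.36 -0.73] t 8.5333
```

```bash
python3 -m creep '[[1,[0,0,0.1],[0,0,0]],[1,[0,0,0.2],[0,0,0]],[1,[0,0,0.3],[0,0,0]],[1,[0,0,0.3],[0,0,0]]]' | grep force;python3 st.py 13 105 14 10
```

```text
wrist_force: [0.3, -0.5, -0.3]
grasp_force: 59.4
tip rel mid: u 11.6 by -0.3 n 27.8 Fax -0.5 |F| 0.7 q [ 0.45  0.2  -0.65  0.63 -0.43 -1.16]
shift [-0.03 -0.15  1.38] turn [ 0.02 -0.04  0.05] at [594.06  58.89 189.  ] F [ 0.32 -0.47 -0.34] t 8.8667
```

```bash
for i in 1; do python3 -m creep '[[1,[0,-0.03,0.1],[0,0,0]],[1,[0,-0.05,0.2],[0,0,0]],[1,[0,-0.05,0.3],[0,0,0]],[1,[0,-0.05,0.4],[0,0,0]],[1,[0,-0.05,0.4],[0,0,0]]]' | grep force;done;python3 st.py 13 105 14 10
python3 -m creep '[[1,[0,0,0.1],[0,0,0]],[1,[0,0,0.2],[0,0,0]],[1,[0,0,0.2],[0,0,0]]]' | grep wrist_force;python3 st.py 13 105 14 10|head -1
```

```text
wrist_force: [0.2, -0.0, -0.6]
grasp_force: 59.4
tip rel mid: u 11.2 by -0.4 n 23.7 Fax -0.6 |F| 0.6 q [ 0.44  0.21 -0.66  0.64 -0.42 -1.17]
shift [-0.04 -0.1   0.97] turn [ 0.02 -0.04  0.05] at [596.19  58.44 185.54] F [ 0.24 -0.04 -0.6 ] t 9.2833
wrist_force: [0.2, -0.2, -0.9]
tip rel mid: u 10.7 by -0.4 n 21.8 Fax -0.9 |F| 1.0 q [ 0.44  0.21 -0.66  0.65 -0.42 -1.18]
```

```bash
python3 -m creep '[[1,[0,0,0.1],[0,0,0]],[1,[0,0,0.2],[0,0,0]],[1,[0,0,0.2],[0,0,0]]]' | grep wrist_force;python3 st.py 13 105 14 10|head -1
python3 -m creep '[[1,[0,0,0.1],[0,0,0]],[1,[0,0,0.2],[0,0,0]],[1,[0,0,0.2],[0,0,0]]]' | grep wrist_force;python3 st.py 13 105 14 10|head -1
```

```text
wrist_force: [-0.5, -0.3, -0.7]
tip rel mid: u 10.3 by -0.4 n 19.9 Fax -0.4 |F| 0.9 q [ 0.44  0.21 -0.66  0.66 -0.41 -1.18]
wrist_force: [-0.0, -0.2, -0.5]
tip rel mid: u 9.8 by -0.4 n 17.9 Fax -0.5 |F| 0.6 q [ 0.43  0.22 -0.67  0.66 -0.41 -1.19]
```

```bash
python3 -m creep '[[1,[0,-0.04,0.1],[0,0,0]],[1,[0,-0.04,0.2],[0,0,0]],[1,[0,-0.04,0.2],[0,0,0]]]' | grep wrist_force;python3 st.py 13 105 14 10|head -1
python3 -m creep '[[1,[0,-0.04,0.1],[0,0,0]],[1,[0,-0.04,0.2],[0,0,0]],[1,[0,-0.04,0.2],[0,0,0]]]' | grep wrist_force;python3 st.py 13 105 14 10|head -1
```

```text
wrist_force: [-0.0, -0.4, -1.6]
tip rel mid: u 9.8 by -0.4 n 15.8 Fax -1.5 |F| 1.7 q [ 0.43  0.22 -0.67  0.67 -0.4  -1.19]
wrist_force: [0.1, -0.2, -0.5]
tip rel mid: u 9.7 by -0.4 n 13.8 Fax -0.5 |F| 0.5 q [ 0.43  0.22 -0.67  0.68 -0.4  -1.2 ]
```

```bash
python3 -m creep '[[1,[0,-0.04,0.1],[0,0,0]],[1,[0,-0.04,0.2],[0,0,0]],[1,[0,-0.04,0.2],[0,0,0]]]' | grep wrist_force;python3 st.py 13 105 14 10|head -1
```

```text
wrist_force: [-3.2, 0.0, 3.5]
tip rel mid: u 10.3 by -0.2 n 12.2 Fax 4.5 |F| 4.7 q [ 0.42  0.23 -0.67  0.68 -0.39 -1.2 ]
```

Contact at about 4.5 N. Now pressing gently.

```bash
python3 -m creep '[[1,[0,-0.03,0.07],[0,0,0]],[1,[0,-0.03,0.15],[0,0,0]],[1,[0,-0.03,0.15],[0,0,0]]]' | grep wrist_force;python3 st.py 13 105 14 10|head -1
```

```text
wrist_force: [-2.8, -0.1, 3.9]
tip rel mid: u 10.7 by 0.0 n 10.7 Fax 4.7 |F| 4.8 q [ 0.42  0.23 -0.67  0.69 -0.39 -1.21]
```

```bash
python3 -m creep '[[1,[0,-0.03,0.07],[0,0,0]],[1,[0,-0.03,0.15],[0,0,0]],[1,[0,-0.03,0.15],[0,0,0]]]' | grep wrist_force;python3 st.py 13 105 14 10|head -1
```

```text
wrist_force: [-0.9, 1.7, 2.9]
tip rel mid: u 9.9 by 0.1 n 8.7 Fax 3.1 |F| 3.5 q [ 0.42  0.23 -0.67  0.69 -0.38 -1.21]
```

```bash
python3 -m creep '[[1,[0,-0.03,0.07],[0,0,0]],[1,[0,-0.03,0.15],[0,0,0]],[1,[0,-0.03,0.15],[0,0,0]]]' | grep wrist_force;python3 st.py 13 105 14 10|head -1
```

```text
wrist_force: [-0.0, 0.7, -1.8]
tip rel mid: u 8.3 by -1.0 n 6.7 Fax -1.5 |F| 1.9 q [ 0.42  0.24 -0.67  0.7  -0.38 -1.21]
```

```bash
python3 -m creep '[[1,[0,-0.03,0.07],[0,0,0]],[1,[0,-0.03,0.12],[0,0,0]],[1,[0,-0.03,0.12],[0,0,0]]]' | grep wrist_force;python3 st.py 13 105 14 10|head -1
```

```text
wrist_force: [-1.5, -0.1, 0.1]
tip rel mid: u 8.8 by -0.9 n 5.9 Fax 0.7 |F| 1.5 q [ 0.42  0.24 -0.67  0.7  -0.38 -1.21]
```

The force has dropped away, so the rocker likely snapped. I'll go slightly further to feel the hard stop.

```bash
python3 -m creep '[[1,[0,-0.03,0.05],[0,0,0]],[1,[0,-0.03,0.1],[0,0,0]],[1,[0,-0.03,0.1],[0,0,0]]]' | grep wrist_force;python3 st.py 13 105 14 10|head -1
```

```text
wrist_force: [-5.2, 0.3, 3.7]
tip rel mid: u 9.4 by -0.8 n 5.4 Fax 5.5 |F| 6.3 q [ 0.41  0.24 -0.67  0.7  -0.38 -1.22]
```

```bash
python3 -m creep '[[1,[0,0.05,-0.5],[0,0,0]],[1,[0,0.3,-1.5],[0,0,0]],[1,[0,0.7,-3.5],[0,0,0]],[1,[0,1,-6.5],[0,0,0]],[1,[0,1,-9],[0,0,0]]]' | grep -v grasp
python3 -m creep '[[1,[-4,0,-1],[0,0,0]],[1,[-4.5,0,-1],[0,0,0]],[1,[-4.5,0,-1],[0,0,0]]]' | grep -v grasp
python3 - <<'E'
from box import *;from station import capture,env
c=capture("wrist");o=env.get_obs()
cv2.imwrite("pics/w7.png",c["img"][60:300,200:480,::-1])
go(o,(458,-295.5,274.7),Rt((0,0,-1),a(166.6)));print(o["joint_pos"])
E
```

```text
time_s: 12.45
eef_pos: [559.1, 65.3, 248.0]
orientation: [-1.811, 2.167, -0.48]
wrist_force: [-0.2, 0.0, 0.7]
finger_gap: 16.3
time_s: 12.7
eef_pos: [564.7, 112.7, 257.9]
orientation: [-1.81, 2.161, -0.48]
wrist_force: [-0.6, 0.4, -1.5]
finger_gap: 16.8
shift [41.89  2.16 -3.01] turn [-24.99   0.69   3.18] at [563.83 111.1  256.43] F [-0.33 -1.12 -1.02] t 12.75
[ 0.6   0.1  -0.56  0.51 -0.66 -1.15]
```

View pics/w7.png

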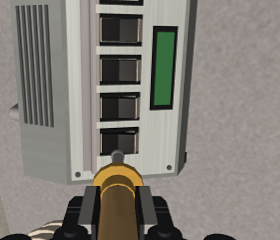

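All five rockers now look the same, with no white skirt showing. I'm measuring the socket from the image taken earlier and heading back.

```bash
python3 -m creep '[[1,[4,0.1,-1],[-5,0,0]],[1,[8,0.3,-2],[-10,0,1]],[1,[12,0.5,-3],[-15,0,2]],[1,[16,0.7,-3],[-20,0,2]],[1,[20,1,-3],[-25,0.7,3]]]' | grep -v grasp
python3 - <<'E'
from box import *;from station import env
c=np.load("pics/wrist2.npz");g=cv2.cvtColor(c["img"][100:198,250:400],cv2.COLOR_RGB2GRAY)
h=c["img"][165:200,300:335].astype(int).sum(2);ys,xs=np.where(h<170);px=(300+xs.mean(),165+ys.mean());print(px,len(xs),onz(c,px,95))
go(env.get_obs(),(457.5,-296.5,275),Rt((0,0,-1),a(166.6)))
E
```

```text
time_s: 13.17
eef_pos: [508.2, -77.9, 281.2]
orientation: [-1.948, 2.463, 0.003]
wrist_force: [1.4, 0.4, -0.8]
finger_gap: 16.7
(np.float64(315.5296803652968), np.float64(180.52054794520546)) 219 [[ 458.76441008 -294.73147288   95.        ]]
shift [22.45 -0.1   0.58] turn [0.06 0.12 0.08] at [508.25 -77.85 281.24] F [ 1.44  0.43 -0.76] t 13.1667
```

```bash
python3 -m creep '[[1,[4,0,0],[0,0,0]],[1,[8,0,0],[0,0,0]],[1,[12,0,0],[0,0,0]],[1,[16,0,0.3],[0,0,0]],[1,[20,-0.1,0.5],[0,0,0]]]' | grep -v grasp
python3 -m creep '[[1,[2.4,0,0],[0,0,0]],[1,[2.4,0,0],[0,0,0]],[1,[2.4,0,0],[0,0,0]],[1,[2.4,0,0],[0,0,0]]]' | grep -v grasp
python3 - <<'E'
from box import *;from station import env,capture
c=capture("wrist");np.savez("pics/w8.npz",**{k:np.array(v) for k,v in c.items()})
im=c["img"];h=im[160:210,290:345].astype(int).sum(2);ys,xs=np.where(h<170);px=(290+xs.mean(),160+ys.mean());print(px,len(xs),onz(c,px,95))
go(env.get_obs(),(457.8,-295.8,275),Rt((0,0,-1),a(166.6)))
s=capture("scene");top=capture("top");np.savez("pics/s8.npz",**s)
E
```

```text
time_s: 13.58
eef_pos: [461.6, -273.2, 273.9]
orientation: [1.946, -2.464, -0.002]
wrist_force: [-0.1, -0.6, -1.8]
finger_gap: 16.5
time_s: 13.92
eef_pos: [457.3, -294.5, 274.1]
orientation: [1.946, -2.464, -0.001]
wrist_force: [-0.2, 0.4, -0.9]
finger_gap: 16.4
(np.float64(315.5138888888889), np.float64(178.80555555555554)) 216 [[ 458.85822783 -294.66763487   95.        ]]
shift [ 0.17 -0.06 -0.06] turn [ 0.05 -0.05  0.08] at [ 457.65 -293.98  274.44] F [-0.1   0.19 -1.44] t 13.9667
```

```bash
python3 -m creep '[[1,[0.1,0,2.5],[0,0,0]],[1,[0.1,0,5],[0,0,0]],[1,[0.1,0,7],[0,0,0]],[1,[0.1,0,8],[0,0,0]],[1,[0.1,0,8],[0,0,0]]]' | grep -v grasp
python3 -m creep '[[1,[0,0,0.5],[0,0,0]],[1,[0,0,1],[0,0,0]],[1,[0,0,1.5],[0,0,0]],[1,[0,0,2],[0,0,0]],[1,[0,0,2],[0,0,0]]]' | grep -v grasp
```

```text
time_s: 14.48
eef_pos: [456.7, -294.1, 192.7]
orientation: [1.948, -2.46, -0.006]
wrist_force: [-0.8, 0.4, -0.9]
finger_gap: 16.7
time_s: 14.9
eef_pos: [457.2, -295.3, 174.2]
orientation: [1.948, -2.463, -0.001]
wrist_force: [-0.5, 0.1, -2.3]
finger_gap: 16.7
```

```bash
python3 -m creep '[[1,[0,0,1],[0,0,0]],[1,[0,0,2],[0,0,0]],[1,[0,0,3],[0,0,0]],[1,[0,0,4],[0,0,0]],[1,[0,0,4],[0,0,0]]]' | grep -v grasp
python3 - <<'E'
from box import *;from station import env
go(env.get_obs(),(457.8,-295.8,124.7),Rt((0,0,-1),a(166.6)))
E
```

```text
time_s: 15.32
eef_pos: [456.2, -295.0, 132.1]
orientation: [1.946, -2.462, -0.005]
wrist_force: [-0.2, -0.5, -1.0]
finger_gap: 16.5
shift [ 0.04 -0.18  0.74] turn [ 0.28 -0.04  0.05] at [ 456.19 -295.03  132.06] F [-0.24 -0.49 -0.96] t 15.3167
```

```bash
python3 -m creep '[[1,[0,0,0.2],[0,0,0]],[1,[0,0,0.4],[0,0,0]],[1,[0,0,0.5],[0,0,0]],[1,[0,0,0.5],[0,0,0]]]' | grep -v grasp;  python3 -m creep '[[1,[0,0,0.1],[0,0,0]],[1,[0,0,0.1],[0,0,0]],[1,[0,0,0.1],[0,0,0]]]' | grep -v grasp
```

```text
time_s: 15.65
eef_pos: [457.7, -295.6, 130.0]
orientation: [1.948, -2.463, 0.002]
wrist_force: [0.3, -0.7, -0.3]
finger_gap: 16.3
time_s: 15.9
eef_pos: [457.7, -295.6, 129.2]
orientation: [1.948, -2.463, 0.002]
wrist_force: [-0.1, -0.6, -0.8]
finger_gap: 16.4
```

```bash
python3 -m creep '[[1,[0,0,0.1],[0,0,0]],[1,[0,0,0.1],[0,0,0]],[1,[0,0,0.1],[0,0,0]]]' | grep -v grasp
```

```text
time_s: 16.15
eef_pos: [457.6, -295.5, 128.0]
orientation: [1.948, -2.463, 0.001]
wrist_force: [0.7, -0.3, -1.0]
finger_gap: 16.4
```

```bash
python3 -m creep '[[1,[0,0,0.1],[0,0,0]],[1,[0,0,0.2],[0,0,0]],[1,[0,0,0.2],[0,0,0]],[1,[0,0,0.2],[0,0,0]]]' | grep -E "eef|wrist"; python3 -m creep '[[1,[0,0,0.1],[0,0,0]],[1,[0,0,0.1],[0,0,0]],[1,[0,0,0.1],[0,0,0]]]' | grep -E "eef|wrist"
```

```text
eef_pos: [457.6, -295.5, 125.8]
wrist_force: [-0.1, -0.2, -1.1]
eef_pos: [457.6, -295.6, 124.9]
wrist_force: [0.3, -1.3, -1.0]
```

```bash
python3 -m creep '[[1,[0,0,0.05],[0,0,0]],[1,[0,0,0.1],[0,0,0]],[1,[0,0,0.1],[0,0,0]]]' | grep -E "eef|wrist"
```

```text
eef_pos: [457.7, -295.6, 124.7]
wrist_force: [-1.3, 1.8, 4.0]
```

The collar is seated with 4 N at the original height. Releasing now.

```bash
python3 -m creep '[[2.6,[0,0,0],[0,0,0]],[4,[0,0,0],[0,0,0]],[5,[0,0,0],[0,0,0]],[5,[0,0,0],[0,0,0]],[5,[0,0,0],[0,0,0]]]' 
python3 -m creep '[[5,[0,0,-1.5],[0,0,0]],[5,[0,0,-4.5],[0,0,0]],[5,[0,0,-8],[0,0,0]],[5,[0,0,-12],[0,0,0]],[5,[0,0,-16],[0,0,0]]]'| grep -E "eef|wrist|gap"
python3 -m creep '[[5,[0,0,-1.5],[0,0,0]],[5,[0,0,-1.5],[0,0,0]],[5,[0,0,-1.5],[0,0,0]]]'| grep -E "eef|time"
python3 - <<'E'
from box import *;from station import env,capture
c=capture("wrist");hsv=cv2.cvtColor(c["img"],cv2.COLOR_RGB2HSV);cv2.imwrite("pics/w9.png",c["img"][:,:,::-1])
print("pred top, collar",proj(c,[(457.8,-295.6,180),(457.8,-295.6,101)]))
w1=cv2.cvtColor(cv2.imread("pics/w1.png"),cv2.COLOR_BGR2HSV)
for q in(hsv,w1):
    mk=cv2.inRange(q,(18,60,90),(32,255,255));mk[:140]=0;mk[230:]=0;mk[:,:270]=0;mk[:,360:]=0
    k,l,st,ce=cv2.connectedComponentsWithStats(mk);print([(s[4],s[:4].tolist(),e.round(1).tolist()) for s,e in zip(st[1:],ce[1:]) if s[4]>15])
t=capture("top")["img"];t0=cv2.cvtColor(cv2.imread("pics/top0.png"),cv2.COLOR_BGR2RGB)
d=cv2.GaussianBlur(cv2.absdiff(t,t0),(5,5),0).max(2)>25
k,l,st,ce=cv2.connectedComponentsWithStats(d.astype(np.uint8));print("changes",[(s[4],e.round().tolist()) for s,e in zip(st[1:],ce[1:]) if s[4]>8])
E
```

```text
time_s: 17.4
eef_pos: [457.6, -295.6, 123.8]
orientation: [1.948, -2.463, 0.001]
wrist_force: [0.1, -0.3, -0.4]
finger_gap: 50.1
grasp_force: 0.0
eef_pos: [457.1, -295.2, 285.4]
wrist_force: [1.2, -0.4, -0.7]
finger_gap: 49.8
time_s: 18.07
eef_pos: [457.9, -295.2, 299.7]
pred top, collar [[317.66347308 194.27226355]
 [317.72734313 174.15110583]]
[(np.int32(304), [304, 165, 28, 23], [317.9, 174.0]), (np.int32(232), [309, 191, 18, 18], [317.8, 199.1])]
[(np.int32(309), [303, 163, 28, 23], [316.6, 172.3]), (np.int32(230), [308, 189, 18, 17], [316.7, 196.8])]
changes [(np.int32(13747), [406.0, 264.0]), (np.int32(29), [295.0, 171.0]), (np.int32(2181), [495.0, 215.0]), (np.int32(5496), [540.0, 235.0]), (np.int32(24), [355.0, 324.0]), (np.int32(65), [344.0, 357.0]), (np.int32(354), [615.0, 391.0]), (np.int32(89), [633.0, 394.0]), (np.int32(202), [291.0, 396.0]), (np.int32(168), [363.0, 397.0])]
```

The stylus is back within about 1 px of where it was in the first wrist view. The only change on the box is at (295,171) in the top view, where the odd rocker's skirt is gone. Handing in.

```bash
python3 -c "
from station import job_done;print(job_done())"
```

```text
the job is handed in; nothing more can be done
None
```

I handed the job in at about 18 s: the middle rocker is snapped on (it gave way, then a hard stop at about 6 N), the stylus is released upright in its own socket with nothing else seen to move, no verdict came back, and I viewed 11 pictures, one over the limit of 10.

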